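# Index the rotary stage four clicks and log it

## Robot

A 7-joint arm with a two-finger parallel gripper is mounted at the origin on the work surface. World frame = base frame: x ahead of the robot, y to its left, z up, the work surface at z = 0. Lengths are in m, angles in rad, forces in N, time in s.
With the tool pointing down it reaches from about 0.35 to 0.9 m from the base axis. Payload 8.1 kg.
Tool frame: the origin (TCP) lies on the centre line of the jaws, within the pads' length; the fingertips stand arm.tip_extent ahead of it and the grasp point (between the pads) lies 3 mm ahead of it (arm.tip_extent is the distance from the TCP to the fingertips, in m); y points along the fingers, z is the direction in which the jaws open and shut, and the axes are right-handed (so a half turn about y gives the same grasp; the last joint's range is limited). The gripper opens to 92 mm and grips with 3 to 60 N. Pads are 19 mm wide; open, the fingers measure 130 mm over their backs; the gripper's body (75 mm by 190 mm) begins 47 mm behind the grasp point.
Start: joints at [1.115, 0.434, 0.025, 1.573, -0.012, 1.134, -0.075], TCP at [0.216, -0.587, 0.249] pointing down, gripper open.
Joint ranges: [-2.62, 2.62], [-0.44, 2.09], [-1.27, 1.32], [0.08, 2.57], [-1.32, 4.46], [0.12, 2], [-2.74, 2.74]. Speed limits (rad/s): [2.22, 2.22, 3.01, 3.01, 3.14, 3.14, 3.14].

## Interface

Orientations are given as a rotation vector (axis times angle).
In Python, from cell import observe, get_image, sign_off, boxes_of, place_of, arm gives the robot as it stands.
- The arm moves only by the tool arm_command, never from a script. Its argument "plan" is a list of rows, each a list of 2 entries, a list of its own where there are three numbers: the shift along the tool's x, y, z in m, then the turn, a rotation vector about the tool's x, y, z in degrees. In form: [[[tx, ty, tz], [ax, ay, az]], ...]. A call has 1 to 5 rows; each row is the pose to reach, as a shift and turn from the pose commanded when the call began, along the tool's axes at that moment; what a row does not reach only later rows make up. A row lasts 1/10 s, in which the tool goes at most 50 mm and 8.59 degrees, less where a joint would pass 70% of its speed; a pose out of reach is approached as far as the arm can. A call with a gripper value outside its range is refused whole. "fingers" is the closure, from -1 (fully open) to 1 (shut), set as the call begins (left out, the last holds). The fingers move at their own pace and stop on an object; "squeeze" is the grip in N (left out, the last holds). Time passes only in rows, so rows that repeat a pose let the fingers close. It gives the time, the measured TCP pose, the force and the opening at its end, in the units of the state.
- observe(): the state, without advancing time (a new reading comes with each control period).
- get_image(name): name is "side" or "top" or "wrist"; returns a dict with "color" (480x640x3 uint8, red, green, blue), "camera_matrix" (3x3 intrinsics, pixels), "world_to_cam" (4x4, takes a point from world to camera coordinates); the wrist camera has in their place "mount" (4x4, takes a point from camera to tool coordinates, whose origin is the TCP and whose axes are the tool frame's). Camera axes: x right, y up, looking along -z (the intrinsics and any distortion apply to the point x, -y, -z); pixel columns grow to the right and rows downward; lengths in m; the calibration is good to about 2 mm. The wrist camera is an equidistant fisheye: a pixel r from the principal point sees the ray r / f radians off the axis. A picture is of the moment at which its call begins: read the wrist's pose just before it. There is no depth.
- sign_off(): hands the job in, once; it reports no verdict.
Trained networks look in a picture, given as the dict that the camera call returned (one of the last four; its "shot" number tells which), for a name from the list of things; names that differ only in an ending like _2 or _b are one class to them, and where a whole thing is asked for, a point or a joint stands for the part that bears it (a point fixed in the world has none). Each returns a list of dicts, best first, with "confidence" (0 to 1); they miss things now and then, are a little off and sometimes report something else, mostly with a low value. They report only what shows in the picture. A call takes as long as a camera call. They do not tell look-alikes from the thing itself.
- boxes_of(picture, thing): "point" ([column, row] in pixels, amid what is visible of it).
- place_of(picture, thing): "point" ([column, row] in pixels: a listed point, or the origin of a listed thing).
The state is a dict: "clock": time; "joints": joint angles; "dq": joint speeds; "joint_efforts": joint torques, N m; "position": TCP position; "ee_rot": TCP orientation; "force": force on the tool from outside, world axes, zero at the start; "ft_torque": the same for the moment, N m; "width": opening from 0.0 (shut) to 1.0 (fully open).
Only numpy, scipy, OpenCV 4.12 (cv2) and the standard library are available. Lean on these libraries where they do the work, as an engineer would, in place of code of your own. Each camera call takes 0.05 s, during which the arm holds its last target.

## Task

With a fingertip, push the upright post of the rotary indexing stage round so that its dial turns clockwise, seen from above, by exactly four clicks, not one click more and not one click back on the way, and rests in that click stop; push gently, without gripping the post. Then press the big push button fully down once the dial is there, to log the position, and let go of it. Leave the ring gauge lying in the middle of the dial, do not press the small button, and lift or shift nothing else on the table.

Things in the scene. Friction and masses are not known exactly. Their poses are not given: they have to be found in the camera images.
- stage_axis (a point): centre of the top face of the rotary indexing stage's dial, on its vertical turning axis, 45 mm above the table. The dial is a bare aluminium disc, 156 mm dia, top at 45 mm, with twelve black marks round its edge, one per click (30 degrees). It sits on a fixed grey round base, 170 mm dia, from whose side one low grey index block stands out (to 95 mm from the axis, 32 mm high).
- post_mid (a point): middle of the dark steel finger post, which stands upright on the dial, 60 mm from the axis: 12 mm dia, from the dial's top (45 mm) up to 85 mm above the table; this point is at 65 mm. Pushing the post sideways turns the dial.
- dial (a joint): angle of the dial in rad, 0 at the start, growing clockwise seen from above. Click stops every 0.5236 rad (30 degrees), the start being one. About 2 to 3 N at the post takes it over the hump half-way between two stops; it then springs forward by itself into the next stop, ahead of the finger, and stays there. Left short of the hump it springs back. It turns freely both ways, with no end stop.
- ring_center (a point): centre of the loose steel ring gauge, 48 mm outer dia, 18 mm high, lying flat in the middle of the dial over a 6 mm high register spigot (this point at 54 mm above the table); it stays there.
- big_button_top (a point): centre of the top face of the big push button: white round cap, 42 mm dia, in a black collar, 52 mm above the table, on a fixed grey box 80 x 80 x 34 mm. It goes straight down. It stands to the left or to the right of the stage, the small one on the other side.
- big_button (a joint): travel of the big button in m: 0 up, 0.006 fully down (about 4.5 N); springs back.
- small_button_top (a point): centre of the top face of the small push button: same white cap but 20 mm dia, 52 mm above the table, on the same kind of box. Not to be pressed.
- small_button (a joint): travel of the small button in m: 0 up, 0.006 fully down.
- plug_gauge: steel plug gauge standing upright, 24 mm dia, 90 mm tall; loose bystander; origin at the centre of its underside
- gauge_block: steel gauge block 30 x 35 x 12 mm lying flat; loose bystander; origin at the centre of its underside
- oil_jar: small jar with black cap, 44 mm dia, 60 mm tall; loose bystander; origin at the centre of its underside
- loupe: black eye loupe, 36 mm dia, 34 mm tall; loose bystander; origin at the centre of its underside
- screwdriver: screwdriver lying on the table, about 140 mm long (origin on the table below it); loose bystander
- steel_disc: flat steel disc, 40 mm dia, 14 mm tall; loose bystander; origin at the centre of its underside
- vee_block: dark steel block 40 x 40 x 35 mm; loose bystander; origin at the centre of its underside
Mind the look-alikes: they are no part of the job. Leave any green look-alike of the part that bears small_button_top alone.

How it is judged:
By the outcome, as a careful person would: the job done as asked, in the order asked, and still so for the second after the job is handed in, with the robot touching nothing.
It also fails if it takes over 56 s, if anything falls off the work surface, if the arm or the gripper's body presses on something with over 40 N, if the wrist force passes 120 N, or if a joint passes its speed limit or range.

## Working session

There is one attempt and no reset: what is moved stays moved. The work goes in short steps, Python scripts to look and compute and a tool call to move; the robot and the scene stay as the last step left them, time stands still between calls to the robot, and variables do not carry over. Pictures are saved under pics/ and viewed, and the job is handed in when it is done.

Besides the shell and the picture viewer there is one more tool, called after "Request:" in YAML: its name, and indented under it one key for each argument. arm_command: Moves the arm, as the interface text tells. Its arguments: {"type":"object","properties":{"plan":{"type":"array","items":{"type":"array"}},"fingers":{"type":"number"},"squeeze":{"type":"number"}},"required":["plan"]}

```bash
ls; mkdir -p pics; python3 - <<'E'
from cell import *
import cv2
s=observe();print(s)
print([a for a in dir(arm) if a[0]!='_'],arm.tip_extent)
for n in ["side","top","wrist"]:
    p=get_image(n);cv2.imwrite(f"pics/{n}0.png",p["color"][:,:,::-1])
    print(n,p["camera_matrix"],p.get("world_to_cam"),p.get("mount"),p.keys())
    for t in ["stage_axis","post_mid","ring_center","big_button_top","small_button_top"]:
        print(t,[(r["point"],r["confidence"]) for r in place_of(p,t)][:3])
E
```

```text
pics
{'clock': 0.0, 'joints': array([ 1.1154091 ,  0.43517037,  0.02498438,  1.57409188, -0.01162162,
        1.13398411, -0.07509363]), 'dq': array([ 3.52610664e-04, -1.19668760e-03, -1.57547055e-03,  6.18890102e-04,
        1.30588485e-03,  1.20063862e-03, -3.57692632e-05]), 'joint_efforts': array([-3.25449901e-04, -6.67859745e+01,  9.85190570e-01, -3.14466155e+01,
       -6.04325999e-02,  4.30128293e-02,  1.57829218e-04]), 'position': array([ 0.2157344 , -0.58608617,  0.24797977]), 'ee_rot': array([-0.36208722,  2.03116025, -2.02815275]), 'force': array([ 0.46607342, -0.1866211 ,  0.39237981]), 'ft_torque': array([ 0.00385917,  0.02914816, -0.02465294]), 'width': 0.9979099044485904}
['PlanningError', 'tip_extent'] 0.022
side [[462.00734869   0.         322.25685111]
 [  0.         462.00734869 239.3309632 ]
 [  0.           0.           1.        ]] [[-0.92073412 -0.39005046 -0.01045575  0.53820212]
 [ 0.26641959 -0.64802338  0.71350284 -0.20490617]
 [-0.28507768  0.65416079  0.70057432 -0.80882655]
 [ 0.          0.          0.          1.        ]] None dict_keys(['color', 'came
[... 777 characters left out ...]
, 282.6], 0.67)]
ring_center [([319.1, 253.0], 0.86)]
big_button_top [([164.5, 257.0], 0.71)]
small_button_top [([504.7, 319.5], 0.47), ([458.1, 250.9], 0.41)]
wrist [[371.64829954   0.         312.9619293 ]
 [  0.         371.64829954 237.63837259]
 [  0.           0.           1.        ]] None [[ 6.41083672e-04 -9.52293390e-01 -3.05183368e-01 -8.28108684e-02]
 [-7.35995487e-04  3.05182899e-01 -9.52293472e-01 -1.36309665e-01]
 [ 9.99999524e-01  8.35113378e-04 -5.05235864e-04 -5.91737702e-04]
 [ 0.00000000e+00  0.00000000e+00  0.00000000e+00  1.00000000e+00]] dict_keys(['color', 'camera_matrix', 'mount', 'shot'])
stage_axis []
post_mid []
ring_center []
big_button_top []
small_button_top []
```

View pics/side0.png

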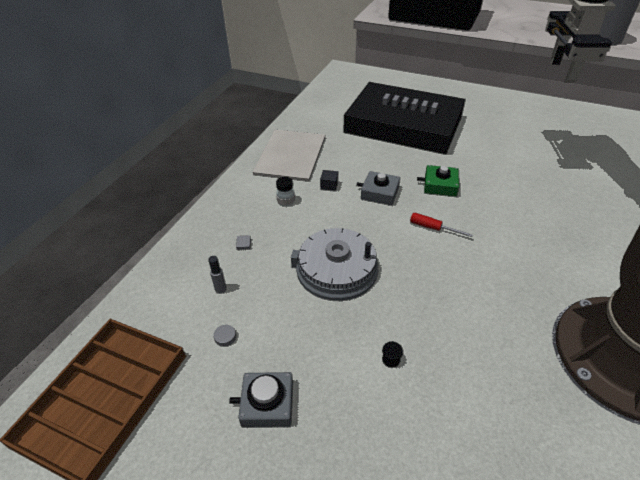

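View pics/top0.png

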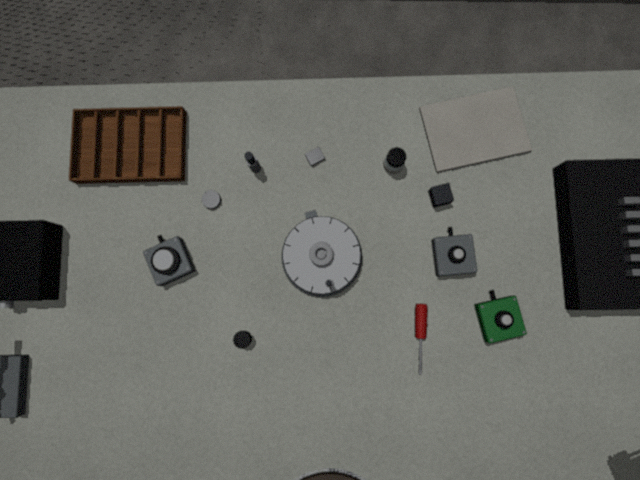

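View pics/wrist0.png

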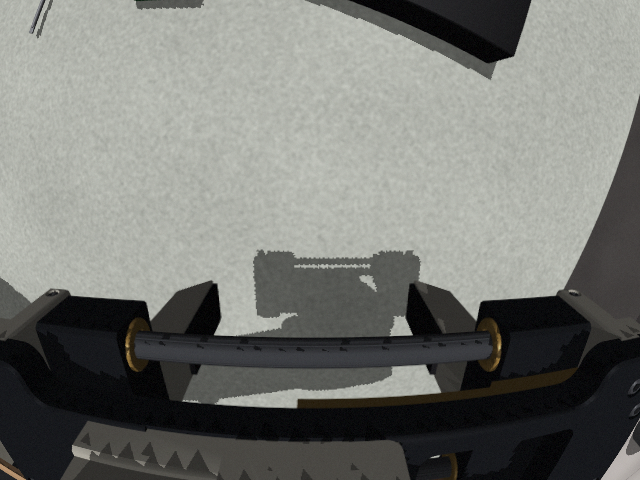

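The side and top views show the dial in the middle, at (335,252) and (321,252). Its post is on the robot side, at (369,249) and (330,286). The big button is at (264,388) in side and (165,261) in top. The small grey button and its green look-alike are on the other side.

```bash
cat > h.py <<'E'
from cell import *
import numpy as np, cv2
from scipy.spatial.transform import Rotation as R
def ray(p,px):
    K=p["camera_matrix"];T=p["world_to_cam"]
    d=np.array([(px[0]-K[0,2])/K[0,0],-(px[1]-K[1,2])/K[1,1],-1])
    Rm=T[:3,:3];return -Rm.T@T[:3,3],Rm.T@d
def atz(p,px,z):
    c,d=ray(p,px);return c+d*(z-c[2])/d[2]
def proj(p,X):
    K=p["camera_matrix"];T=p["world_to_cam"];c=T[:3,:3]@X+T[:3,3]
    return [K[0,2]+K[0,0]*c[0]/-c[2],K[1,2]-K[1,1]*c[1]/-c[2]]
Z=dict(stage_axis=.045,post_mid=.065,ring_center=.054,big_button_top=.052,small_button_top=.052)
E
python3 - <<'E'
from h import *
for n in ["side","top"]:
    p=get_image(n)
    for t,z in Z.items():
        print(n,t,[(np.round(atz(p,r["point"],z),4),r["confidence"]) for r in place_of(p,t)][:2])
    u=cv2.resize(p["color"][200:330,130:370] if n=="top" else p["color"][210:430,220:420],None,fx=3,fy=3 if n=="top" else 2.7,interpolation=cv2.INTER_CUBIC)
    cv2.imwrite(f"pics/{n}1.png",u[:,:,::-1])
    for t in ["plug_gauge","gauge_block","oil_jar","loupe","steel_disc"]:
        print(n,t,[(np.round(atz(p,r["point"],0),3),r["confidence"]) for r in place_of(p,t)][:1])
s=observe();print(R.from_rotvec(s["ee_rot"]).as_matrix().round(3))
E
```

```text
side stage_axis [(array([ 0.5547, -0.0006,  0.045 ]), 0.72)]
side post_mid [(array([ 0.4885, -0.0117,  0.065 ]), 0.56)]
side ring_center [(array([0.5515, 0.0102, 0.054 ]), 0.73)]
side big_button_top [(array([0.5482, 0.3217, 0.052 ]), 0.84), (array([0.5512, 0.0104, 0.052 ]), 0.63)]
side small_button_top [(array([ 0.4146, -0.3575,  0.052 ]), 0.6), (array([0.3806, 0.2023, 0.052 ]), 0.47)]
side plug_gauge [(array([0.743, 0.146, 0.   ]), 0.6)]
side gauge_block []
side oil_jar [(array([ 0.662, -0.25 ,  0.   ]), 0.66)]
side loupe [(array([ 0.374, -0.201,  0.   ]), 0.35)]
side steel_disc [(array([0.674, 0.242, 0.   ]), 0.89)]
top stage_axis [(array([0.5489, 0.0095, 0.045 ]), 0.67), (array([0.7279, 0.1372, 0.045 ]), 0.24)]
top post_mid [(array([ 0.4862, -0.0047,  0.065 ]), 0.57)]
top ring_center [(array([0.5491, 0.005 , 0.054 ]), 0.89)]
top big_button_top [(array([0.5517, 0.3222, 0.052 ]), 0.65)]
top small_button_top [(array([ 0.4074, -0.3474,  0.052 ]), 0.56), (array([ 0.5451, -0.2659,  0.052 ]), 0.54)]
top plug_gauge []
top gauge_block [(array([0.768, 0.023, 0.   ]), 0.82)]
top oil_jar [(array([ 0.744, -0.155,  0.   ]), 0.82)]
top loupe [(array([0.381, 0.168, 0.   ]), 0.73)]
top steel_disc [(array([0.68, 0.24, 0.  ]), 0.58)]
[[-0.938  0.     0.345]
 [-0.345 -0.    -0.938]
 [-0.    -1.     0.   ]]
```

View pics/top1.png

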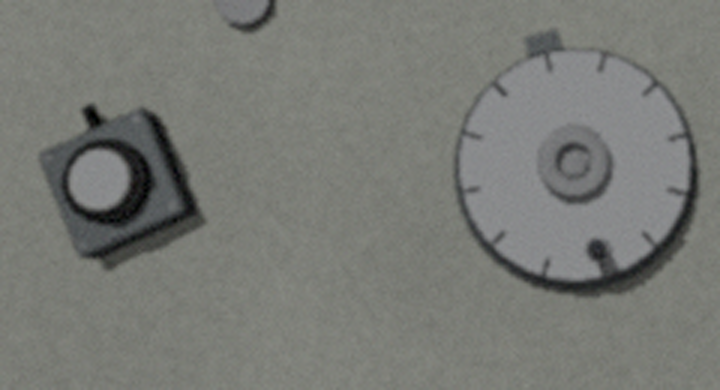

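View pics/side1.png

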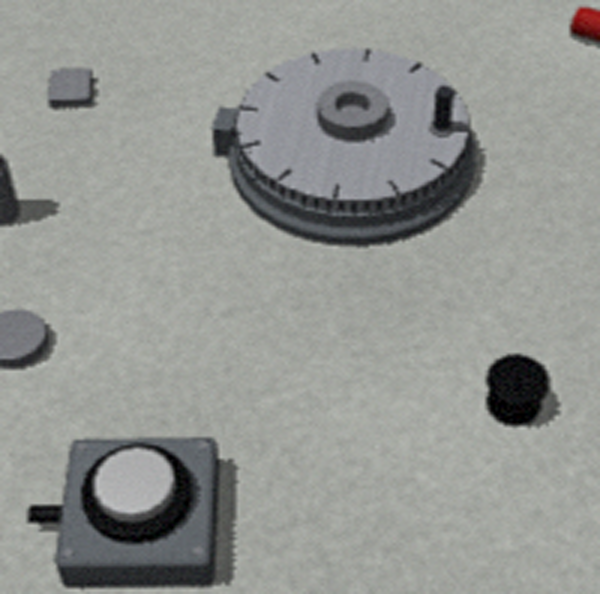

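```bash
cat > ov.py <<'E'
from h import *
def overlay(p,ax,az,btn,fn,box,f=4):
    c0,c1,r0,r1=box
    im=cv2.resize(p["color"][r0:r1,c0:c1],None,fx=f,fy=f,interpolation=cv2.INTER_CUBIC)[:,:,::-1].copy()
    def pl(pts,col):
        q=np.array([[(u[0]-c0+.5)*f,(u[1]-r0+.5)*f] for u in (proj(p,np.array(x)) for x in pts)])
        cv2.polylines(im,[q.round().astype(int)],False,col,1)
    t=np.linspace(0,2*np.pi,60)
    circ=lambda c,r,z:[(c[0]+r*np.cos(a),c[1]+r*np.sin(a),z) for a in t]
    pl(circ(ax,.078,.045),(0,0,255));pl(circ(ax,.024,.063),(0,255,0))
    po=(ax[0]+.06*np.cos(az),ax[1]+.06*np.sin(az))
    pl(circ(po,.006,.085),(0,255,255));pl(circ(po,.006,.045),(255,0,255))
    for k in range(12):
        a=az+np.pi/12+k*np.pi/6
        pl([(ax[0]+r*np.cos(a),ax[1]+r*np.sin(a),.045) for r in(.066,.078)],(255,0,0))
    pl(circ(btn,.021,.052),(0,0,255))
    cv2.imwrite(fn,im)
E
python3 - <<'E'
from ov import *
p=get_image("top");overlay(p,(.5495,.0065),np.radians(193),(.5515,.322),"pics/ov_top.png",(140,370,205,310),3.4)
p=get_image("side");overlay(p,(.5495,.0065),np.radians(193),(.5515,.322),"pics/ov_side.png",(220,420,215,425),2.8)
E
```

```text
(no output)
```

View pics/ov_top.png

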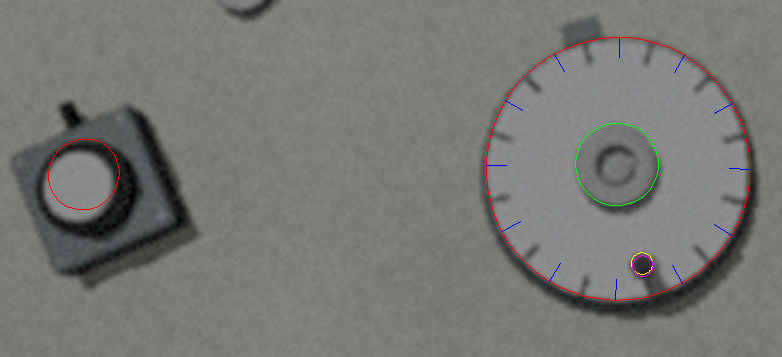

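View pics/ov_side.png

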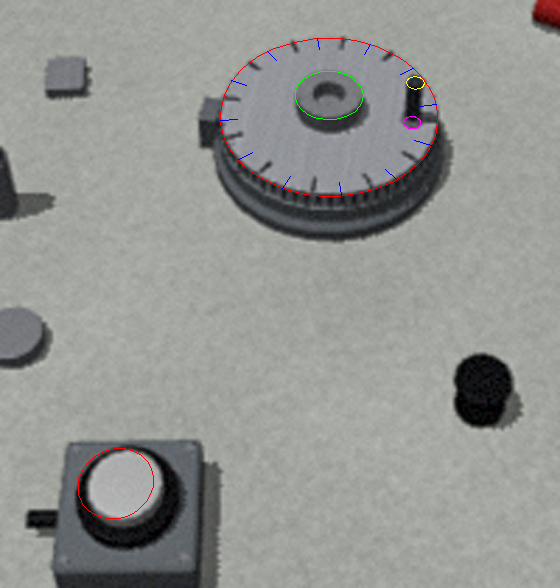

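```bash
python3 - <<'E'
from ov import *
for n,(c0,c1,r0,r1) in dict(top=(145,190,238,285),side=(235,300,365,420)).items():
    p=get_image(n);g=cv2.cvtColor(p["color"],cv2.COLOR_RGB2GRAY)[r0:r1,c0:c1]
    hi=np.percentile(g,98);_,m=cv2.threshold(g,hi*.8,255,0)
    k,l,st,ce=cv2.connectedComponentsWithStats(m)
    i=1+np.argmax(st[1:,4]);px=ce[i]+[c0,r0];print(n,hi,st[i],px,atz(p,px,.052))
    # ring hole / dial segments
p=get_image("top");
btn=(.545,.3235)
overlay(p,(.5487,.0065),np.radians(193),btn,"pics/ov_top2.png",(140,370,205,310),3.4)
E
```

```text
top 140.0 [  8  12  20  20 300] [162.44333333 259.25666667] [0.54423375 0.32492197 0.052     ]
side 179.0 [  0   0  65  32 702] [262.09401709 372.58831909] [0.56119862 0.29955446 0.052     ]
```

Request:
arm_command:
  plan:
    - [[-0.05,0,0],[0,-8,0]]
    - [[-0.1,0,0],[0,-16,0]]
    - [[-0.15,0,-0.02],[0,-24,0]]
    - [[-0.2,0,-0.04],[0,-32,0]]
    - [[-0.25,0,-0.06],[0,-40,0]]
  fingers: 1
  squeeze: 5

```text
clock: 2.75
position: [0.4226, -0.4502, 0.2488]
ee_rot: [-0.92, 1.577, -1.577]
force: [-0.4, -0.2, -0.0]
width: 0.613
```

```bash
cat >> h.py <<'E'
AX=np.array([.5487,.0065]);AZ=np.radians(193);BTN=np.array([.545,.3245])
def goal(back_deg,tipz):
    # pose of the tool touching the post, rotated back about axis by back_deg (ccw)
    a=AZ+np.radians(back_deg);r=np.array([np.cos(a),np.sin(a)]);t=np.array([np.sin(a),-np.cos(a)])
    pos=np.r_[AX+.06*r-.0155*t,tipz+arm.tip_extent]
    x=np.r_[-t,0];y=np.array([0,0,-1.]);return pos,np.c_[x,y,np.cross(x,y)]
def rel(pos,Rm):
    s=observe();R0=R.from_rotvec(s["ee_rot"]).as_matrix()
    print("now",s["position"].round(4),"shift",(R0.T@(pos-s["position"])).round(4),"rot",np.degrees(R.from_matrix(R0.T@Rm).as_rotvec()).round(2),"j",s["joints"].round(2),"F",s["force"].round(1))
E
python3 - <<'E'
from h import *
p=get_image("side");print(atz(p,[263.6,387.8],.052))
rel(*goal(20,.15))
E
```

```text
[0.54662567 0.32172695 0.052     ]
now [ 0.4308 -0.4419  0.2491] shift [-0.39    0.0792 -0.1246] rot [ -0.32 -61.35  -0.25] j [ 0.86  0.43 -0.2   1.58  0.09  1.14  0.14] F [6.2 7.2 0. ]
```

View pics/ov_top2.png

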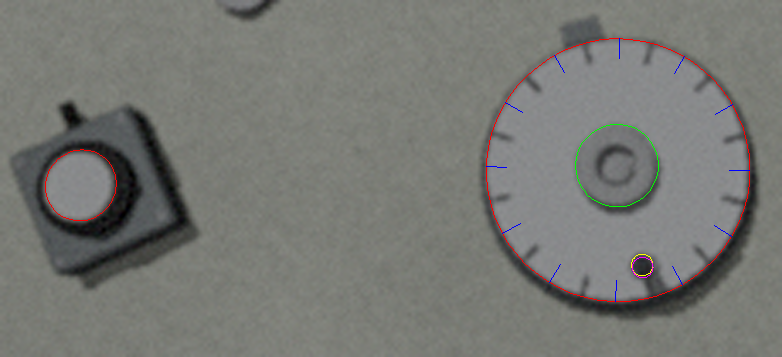

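Request:
arm_command:
  plan:
    - [[-0.04,0.0,-0.013],[0,-7,0]]
    - [[-0.085,0.0,-0.027],[0,-14,0]]
    - [[-0.13,0.0,-0.042],[0,-21,0]]
    - [[-0.175,0.0,-0.056],[0,-28,0]]
    - [[-0.22,0.0,-0.07],[0,-35,0]]

```text
clock: 3.3
position: [0.4698, -0.2243, 0.249]
ee_rot: [-1.253, 1.138, -1.139]
force: [1.0, 0.5, 0.5]
width: 0.136
```

Request:
arm_command:
  plan:
    - [[0,0,0],[0,-8,0]]
    - [[0,0,0],[0,-16,0]]
    - [[0,0.0,0],[0,-24,0]]
    - [[0,0,0],[0,-26,0]]
    - [[0,0,0],[0,-26,0]]

```text
clock: 3.8
position: [0.4696, -0.2262, 0.2487]
ee_rot: [-1.419, 0.8, -0.8]
force: [-0.4, -0.8, 0.3]
width: 0.006
```

```bash
python3 - <<'E'
from h import *
rel(*goal(20,.15))
p=get_image("wrist");cv2.imwrite("pics/w2.png",p["color"][:,:,::-1])
E
```

```text
now [ 0.4696 -0.2262  0.2487] shift [-0.1407  0.0767  0.1286] rot [ 0.   -1.81 -0.  ] j [ 0.73  0.31 -0.5   1.79  0.17  1.08  0.72] F [-0.4 -0.8  0.3]
```

View pics/w2.png

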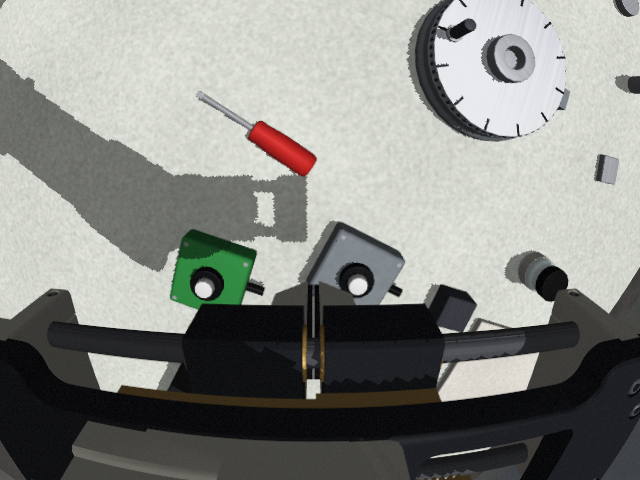

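Request:
arm_command:
  plan:
    - [[-0.028,0,0.026],[0,-1,0]]
    - [[-0.056,0.0,0.052],[0,-2,0]]
    - [[-0.085,0.01,0.078],[0,-2,0]]
    - [[-0.113,0.03,0.103],[0,-2,0]]
    - [[-0.1407,0.05,0.1286],[0,-2,0]]

```text
clock: 4.35
position: [0.5073, -0.0377, 0.1986]
ee_rot: [-1.428, 0.773, -0.776]
force: [0.9, 0.2, 0.0]
width: 0.007
```

Request:
arm_command:
  plan:
    - [[0,0,0],[0,0,0]]
    - [[0,0,0],[0,0,0]]

```text
clock: 4.55
position: [0.5067, -0.0382, 0.1984]
ee_rot: [-1.43, 0.773, -0.771]
force: [-0.3, -0.7, -0.1]
width: 0.002
```

```bash
python3 - <<'E'
from h import *
rel(*goal(20,.068))
p=get_image("wrist");cv2.imwrite("pics/w3.png",p["color"][:,:,::-1])
p=get_image("side");cv2.imwrite("pics/s3.png",cv2.resize(p["color"][150:310,240:460],None,fx=3,fy=3,interpolation=2)[:,:,::-1])
E
```

```text
now [ 0.5067 -0.0382  0.1984] shift [ 0.0009  0.1084 -0.0003] rot [ 0.05  0.27 -0.03] j [ 0.41  0.36 -0.57  1.88  0.23  0.96  0.32] F [-0.3 -0.7 -0.1]
```

View pics/w3.png

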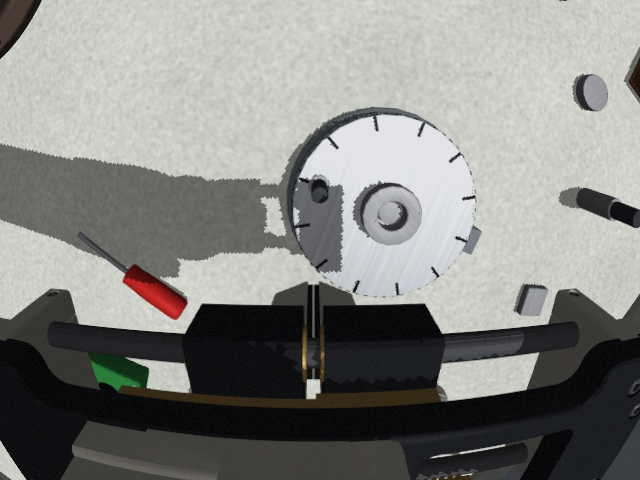

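View pics/s3.png

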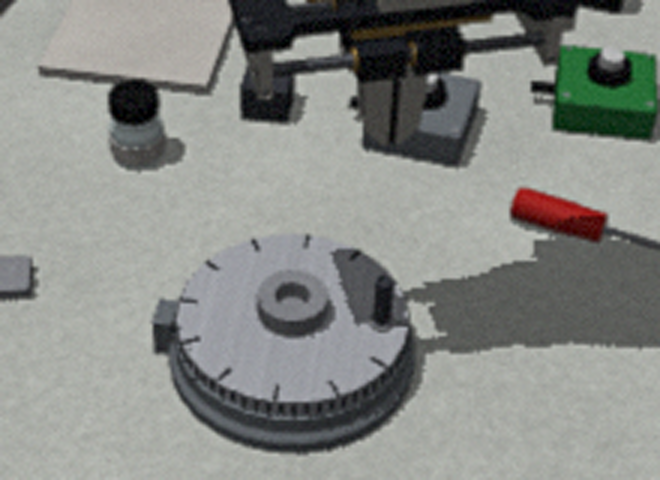

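Request:
arm_command:
  plan:
    - [[0,0.03,0],[0,0,0]]
    - [[0,0.065,0],[0,0,0]]
    - [[0,0.095,0],[0,0,0]]
    - [[0,0.108,0],[0,0,0]]
    - [[0,0.108,0],[0,0,0]]

```text
clock: 5.15
position: [0.5061, -0.0401, 0.0898]
ee_rot: [-1.43, 0.776, -0.773]
force: [0.1, -1.4, 0.0]
width: 0.008
```

```bash
python3 - <<'E'
from h import *
rel(*goal(20,.068))
p=get_image("wrist");cv2.imwrite("pics/w4.png",p["color"][:,:,::-1])
p=get_image("side");cv2.imwrite("pics/s4.png",cv2.resize(p["color"][150:310,240:460],None,fx=3,fy=3,interpolation=2)[:,:,::-1])
c=np.array([-.0155,0,.06])
for a in range(2,14,2):
    print(a,(c-R.from_rotvec([0,np.radians(a),0]).apply(c)).round(4))
E
```

```text
now [ 0.5061 -0.0401  0.0898] shift [-0.0003 -0.0002  0.0011] rot [ 0.12  0.1  -0.06] j [ 0.35  0.5  -0.5   2.    0.35  0.73  0.21] F [ 0.1 -1.4  0. ]
2 [-0.0021  0.     -0.0005]
4 [-0.0042  0.     -0.0009]
6 [-0.0064  0.     -0.0013]
8 [-0.0085  0.     -0.0016]
10 [-0.0107  0.     -0.0018]
12 [-0.0128  0.     -0.0019]
```

View pics/w4.png

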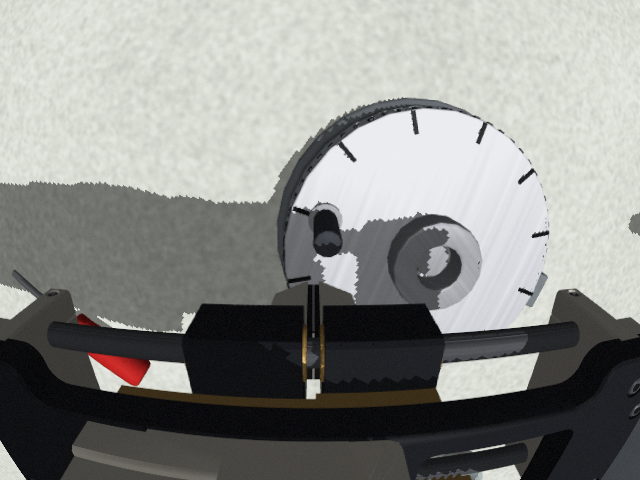

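View pics/s4.png

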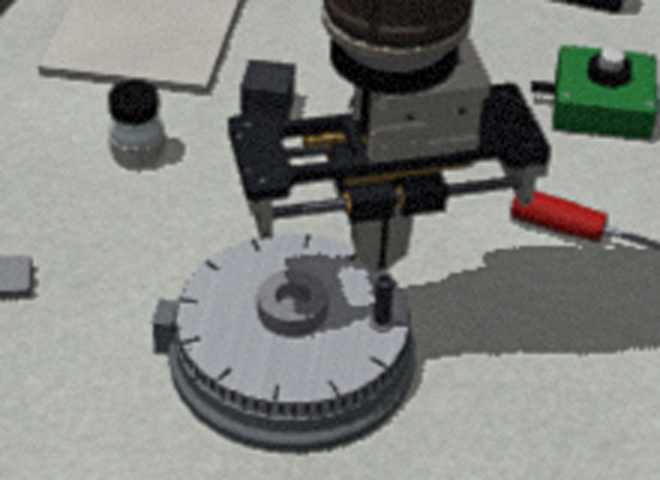

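Request:
arm_command:
  plan:
    - [[-0.0021,0,-0.0005],[0,2,0]]
    - [[-0.0042,0,-0.0009],[0,4,0]]
    - [[-0.0064,0,-0.0013],[0,6,0]]
    - [[-0.0085,0,-0.0016],[0,8,0]]
    - [[-0.0107,0,-0.0018],[0,10,0]]

```text
clock: 5.75
position: [0.5007, -0.0311, 0.0926]
ee_rot: [-1.372, 0.905, -0.91]
force: [-0.1, 0.6, -0.1]
width: 0.007
```

Request:
arm_command:
  plan:
    - [[-0.0021,0,-0.0005],[0,2,0]]
    - [[-0.0042,0,-0.0009],[0,4,0]]
    - [[-0.0064,0,-0.0013],[0,6,0]]
    - [[-0.0085,0,-0.0016],[0,8,0]]
    - [[-0.0107,0,-0.0018],[0,10,0]]

```text
clock: 6.25
position: [0.4949, -0.022, 0.0926]
ee_rot: [-1.307, 1.037, -1.041]
force: [0.4, -0.1, 0.3]
width: 0.004
```

```bash
python3 - <<'E'
from h import *
rel(*goal(0,.068))
p=get_image("wrist");cv2.imwrite("pics/w5.png",p["color"][:,:,::-1])
E
```

```text
now [ 0.4949 -0.022   0.0926] shift [-0.0002  0.0026 -0.0012] rot [-0.18  0.09  0.06] j [ 0.25  0.46 -0.42  2.03  0.29  0.7  -0.12] F [ 0.4 -0.1  0.3]
```

View pics/w5.png

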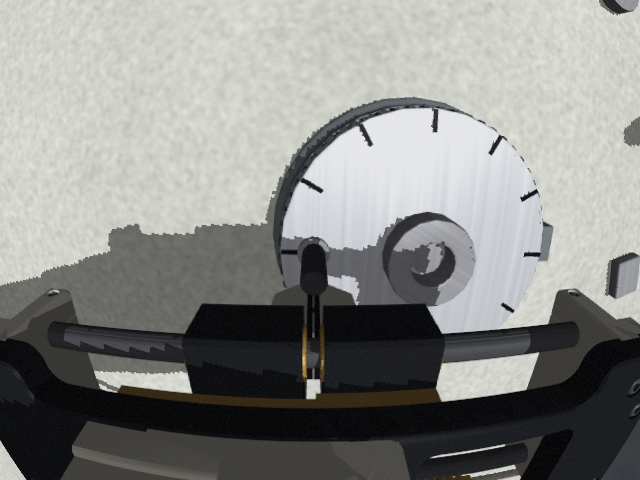

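Request:
arm_command:
  plan:
    - [[-0.0021,0,-0.0005],[0,2,0]]
    - [[-0.0042,0,-0.0009],[0,4,0]]
    - [[-0.0064,0,-0.0013],[0,6,0]]
    - [[-0.0085,0,-0.0016],[0,8,0]]
    - [[-0.0107,0,-0.0018],[0,10,0]]

```text
clock: 6.8
position: [0.4909, -0.0126, 0.0925]
ee_rot: [-1.233, 1.166, -1.171]
force: [1.1, -2.0, 2.1]
width: 0.004
```

```bash
python3 - <<'E'
from h import *
rel(*goal(-10,.068))
p=get_image("wrist");cv2.imwrite("pics/w6.png",p["color"][:,:,::-1])
E
```

```text
now [ 0.4909 -0.0126  0.0925] shift [-0.0005  0.0025 -0.0013] rot [-0.19  0.1   0.05] j [ 0.2   0.45 -0.37  2.05  0.25  0.68 -0.28] F [ 1.1 -2.   2.1]
```

View pics/w6.png

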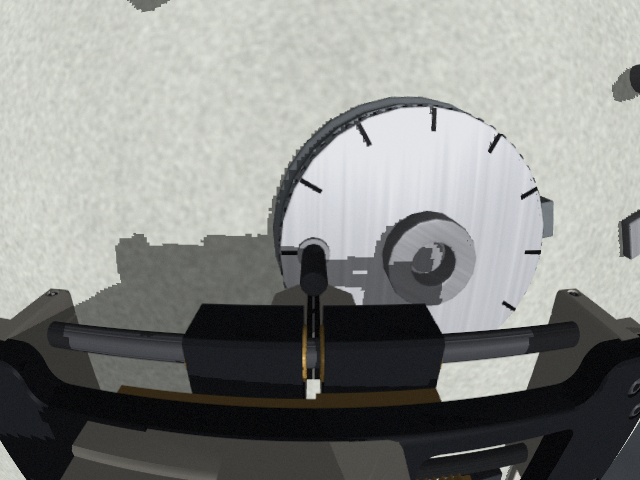

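Request:
arm_command:
  plan:
    - [[-0.0021,0,-0.0005],[0,2,0]]
    - [[-0.0042,0,-0.0009],[0,4,0]]
    - [[-0.0064,0,-0.0013],[0,6,0]]
    - [[-0.0085,0,-0.0016],[0,8,0]]
    - [[-0.0085,0,-0.0016],[0,8,0]]

```text
clock: 7.35
position: [0.4881, -0.003, 0.0918]
ee_rot: [-1.167, 1.269, -1.27]
force: [0.6, -0.1, 0.5]
width: 0.005
```

```bash
python3 - <<'E'
from h import *
rel(*goal(-18,.0705))
p=get_image("wrist");cv2.imwrite("pics/w7.png",p["color"][:,:,::-1])
E
```

```text
now [ 0.4881 -0.003   0.0918] shift [ 0.0007 -0.0007 -0.0005] rot [-0.11  0.26 -0.03] j [ 0.16  0.44 -0.34  2.05  0.23  0.68 -0.41] F [ 0.6 -0.1  0.5]
```

View pics/w7.png

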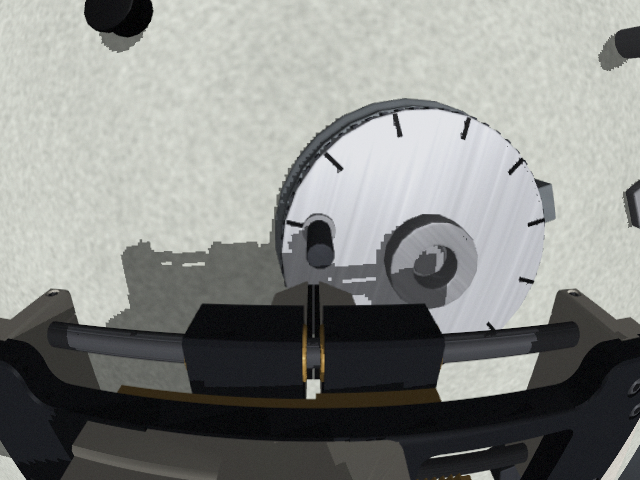

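First click done: the post has jumped ahead of the finger, to (320,240). The next click repeats the same 30° of travel.

Request:
arm_command:
  plan:
    - [[-0.0021,0,-0.0005],[0,2,0]]
    - [[-0.0042,0,-0.0009],[0,4,0]]
    - [[-0.0064,0,-0.0013],[0,6,0]]
    - [[-0.0085,0,-0.0016],[0,8,0]]
    - [[-0.0107,0,-0.0018],[0,10,0]]

```text
clock: 7.9
position: [0.4868, 0.0073, 0.0912]
ee_rot: [-1.075, 1.396, -1.397]
force: [-0.0, 0.0, 0.4]
width: 0.006
```

Request:
arm_command:
  plan:
    - [[-0.0021,0,-0.0005],[0,2,0]]
    - [[-0.0042,0,-0.0009],[0,4,0]]
    - [[-0.0064,0,-0.0013],[0,6,0]]
    - [[-0.0085,0,-0.0016],[0,8,0]]
    - [[-0.0107,0,-0.0018],[0,10,0]]

```text
clock: 8.4
position: [0.4876, 0.0173, 0.0912]
ee_rot: [-0.972, 1.52, -1.522]
force: [-0.7, -3.0, 0.9]
width: 0.002
```

```bash
python3 - <<'E'
from h import *
rel(*goal(-38,.0705))
E
```

```text
now [0.4876 0.0173 0.0912] shift [-0.0005 -0.0013 -0.    ] rot [-0.03  0.18  0.04] j [ 0.04  0.44 -0.25  2.06  0.17  0.67 -0.75] F [-0.7 -3.   0.9]
```

Request:
arm_command:
  plan:
    - [[-0.0021,0,-0.0005],[0,2,0]]
    - [[-0.0042,0,-0.0009],[0,4,0]]
    - [[-0.0064,0,-0.0013],[0,6,0]]
    - [[-0.0085,0,-0.0016],[0,8,0]]
    - [[-0.0107,0,-0.0018],[0,10,0]]

```text
clock: 8.9
position: [0.4907, 0.0286, 0.0912]
ee_rot: [-0.857, 1.64, -1.641]
force: [0.9, 0.3, -0.7]
width: 0.003
```

```bash
python3 - <<'E'
from h import *
rel(*goal(-48,.0705))
p=get_image("wrist");cv2.imwrite("pics/w8.png",p["color"][:,:,::-1])
E
```

```text
now [0.4907 0.0286 0.0912] shift [ 0.0003 -0.0013  0.0002] rot [-0.03  0.22 -0.03] j [-0.01  0.44 -0.2   2.05  0.14  0.66 -0.91] F [ 0.9  0.3 -0.7]
```

View pics/w8.png

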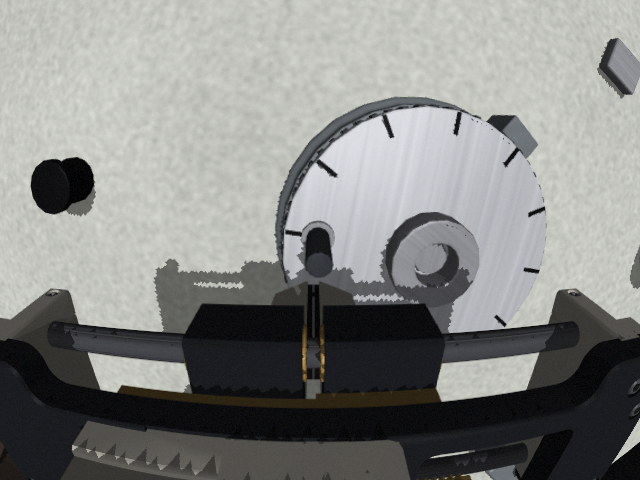

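Request:
arm_command:
  plan:
    - [[-0.0021,0,-0.0005],[0,2,0]]
    - [[-0.0042,0,-0.0009],[0,4,0]]
    - [[-0.0064,0,-0.0013],[0,6,0]]
    - [[-0.0085,0,-0.0016],[0,8,0]]
    - [[-0.0107,0,-0.0018],[0,10,0]]

```text
clock: 9.45
position: [0.4952, 0.0384, 0.0911]
ee_rot: [-0.732, 1.757, -1.757]
force: [0.3, -0.3, 0.6]
width: 0.008
```

Request:
arm_command:
  plan:
    - [[-0.0021,0,-0.0005],[0,2,0]]
    - [[-0.0042,0,-0.0009],[0,4,0]]
    - [[-0.0064,0,-0.0013],[0,6,0]]
    - [[-0.0085,0,-0.0016],[0,8,0]]
    - [[-0.0107,0,-0.0018],[0,10,0]]

```text
clock: 9.95
position: [0.5008, 0.0467, 0.0909]
ee_rot: [-0.595, 1.87, -1.871]
force: [-2.4, -1.8, 1.8]
width: 0.003
```

Request:
arm_command:
  plan:
    - [[-0.0021,0,-0.0005],[0,2,0]]
    - [[-0.0042,0,-0.0009],[0,4,0]]
    - [[-0.0064,0,-0.0013],[0,6,0]]
    - [[-0.0085,0,-0.0016],[0,8,0]]
    - [[-0.0085,0,-0.0016],[0,8,0]]

```text
clock: 10.45
position: [0.5076, 0.0537, 0.0911]
ee_rot: [-0.474, 1.956, -1.955]
force: [0.2, -0.1, 0.3]
width: 0.002
```

```bash
python3 - <<'E'
from h import *
rel(*goal(-76,.0705))
p=get_image("wrist");cv2.imwrite("pics/w9.png",p["color"][:,:,::-1])
E
```

```text
now [0.5076 0.0537 0.0911] shift [ 0.0003 -0.0014  0.0007] rot [-0.01  0.29 -0.04] j [-0.16  0.45 -0.07  2.02  0.05  0.67 -1.35] F [ 0.2 -0.1  0.3]
```

View pics/w9.png

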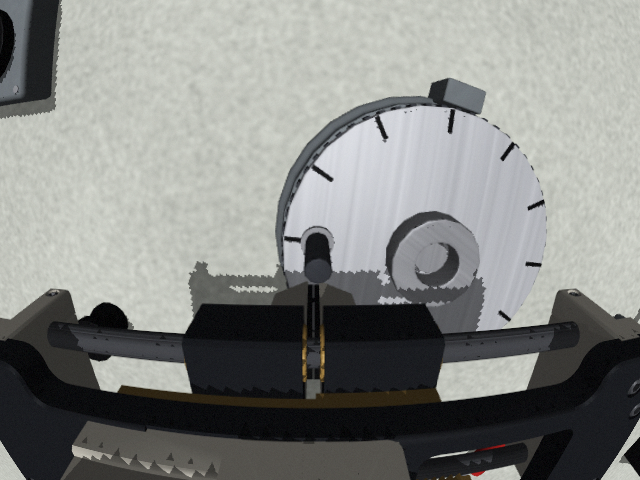

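```bash
python3 - <<'E'
from ov import *
s=observe();print(s["clock"],s["force"].round(1))
p=get_image("top");overlay(p,(.549,.0065),np.radians(193-90),(.545,.3235),"pics/ov_t3.png",(250,390,205,310),5)
p=get_image("side");overlay(p,(.549,.0065),np.radians(193-90),(.5455,.3235),"pics/ov_s3.png",(260,420,180,310),4.5)
E
```

```text
10.5 [ 0.6 -0.   1.1]
```

View pics/ov_s3.png

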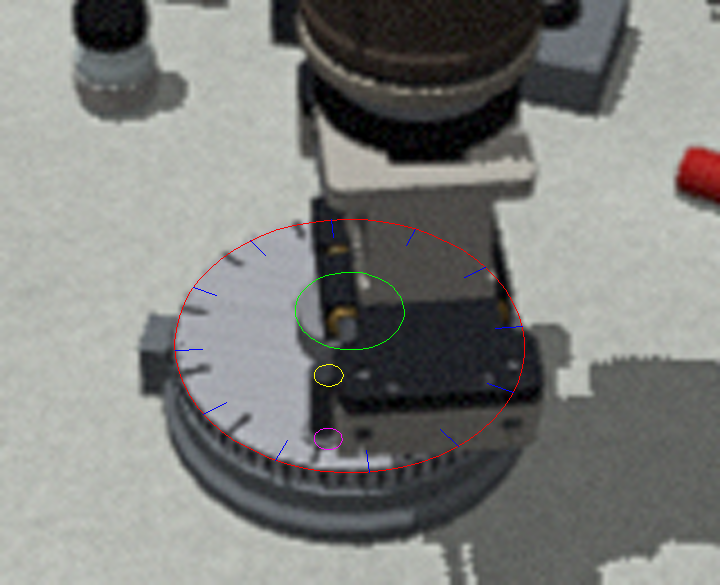

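View pics/ov_t3.png

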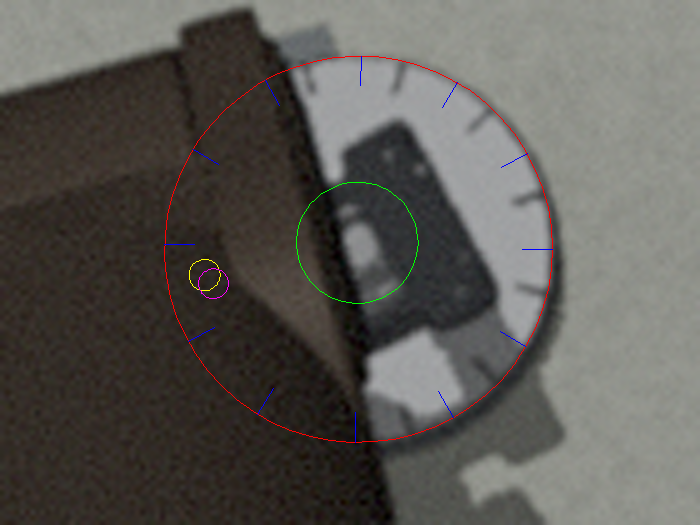

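Post and marks sit exactly where three clicks (90°) should put them: in the side view the post is dark between (328,375) and (328,438). Now the last click.

Request:
arm_command:
  plan:
    - [[-0.0021,0,-0.0005],[0,2,0]]
    - [[-0.0042,0,-0.0009],[0,4,0]]
    - [[-0.0064,0,-0.0013],[0,6,0]]
    - [[-0.0085,0,-0.0016],[0,8,0]]
    - [[-0.0107,0,-0.0018],[0,10,0]]

```text
clock: 11.1
position: [0.516, 0.06, 0.0907]
ee_rot: [-0.31, 2.061, -2.061]
force: [-0.6, -0.6, 0.7]
width: 0.01
```

Request:
arm_command:
  plan:
    - [[-0.0021,0,-0.0005],[0,2,0]]
    - [[-0.0042,0,-0.0009],[0,4,0]]
    - [[-0.0064,0,-0.0013],[0,6,0]]
    - [[-0.0085,0,-0.0016],[0,8,0]]
    - [[-0.0107,0,-0.0018],[0,10,0]]

```text
clock: 11.6
position: [0.5252, 0.0649, 0.0906]
ee_rot: [-0.134, 2.158, -2.159]
force: [-2.9, 0.2, 2.3]
width: 0.006
```

Request:
arm_command:
  plan:
    - [[-0.0021,0,-0.0005],[0,2,0]]
    - [[-0.0042,0,-0.0009],[0,4,0]]
    - [[-0.0064,0,-0.0013],[0,6,0]]
    - [[-0.0085,0,-0.0016],[0,8,0]]
    - [[-0.0085,0,-0.0016],[0,8,0]]

```text
clock: 12.1
position: [0.5348, 0.0678, 0.0909]
ee_rot: [-0.019, -2.215, 2.214]
force: [-0.1, -0.2, -0.0]
width: 0.005
```

```bash
python3 - <<'E'
from ov import *
rel(*goal(-104,.0705))
p=get_image("wrist");cv2.imwrite("pics/w10.png",p["color"][:,:,::-1])
p=get_image("side");overlay(p,(.549,.0065),np.radians(193-120),(.5455,.3235),"pics/ov_s4.png",(260,420,180,310),4.5)
E
```

```text
now [0.5348 0.0678 0.0909] shift [ 0.0005 -0.0016  0.001 ] rot [ 0.01  0.11 -0.09] j [-0.28  0.48  0.07  1.96 -0.05  0.7  -1.76] F [-0.1 -0.2 -0. ]
```

View pics/ov_s4.png

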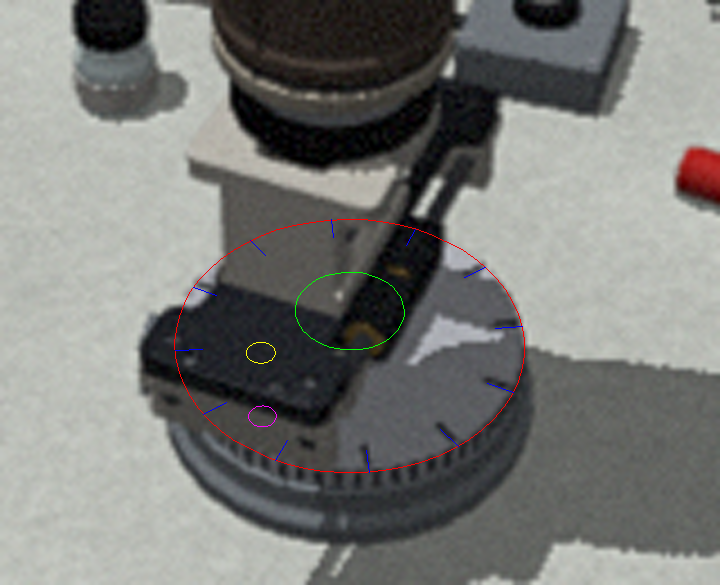

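View pics/w10.png

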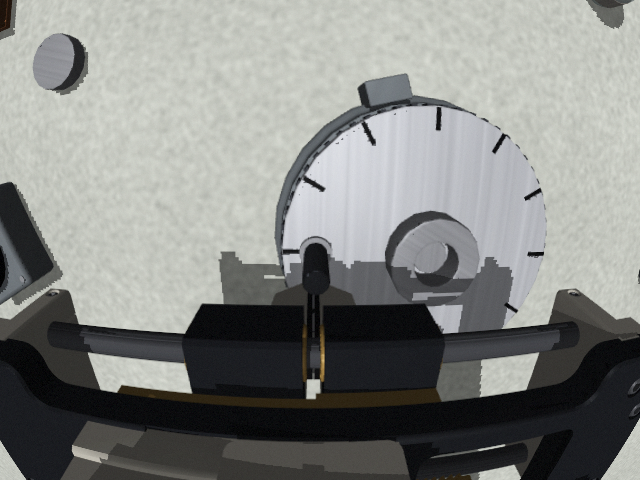

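Request:
arm_command:
  plan:
    - [[0,0,0],[0,0,0]]
    - [[0,0,0],[0,0,0]]
    - [[0,0,0],[0,0,0]]

```text
clock: 12.5
position: [0.5339, 0.0675, 0.0908]
ee_rot: [-0.016, -2.215, 2.215]
force: [0.4, 0.6, -0.1]
width: 0.005
```

```bash
python3 - <<'E'
from ov import *
rel(*goal(-104,.0705))
p=get_image("wrist");cv2.imwrite("pics/w11.png",p["color"][:,:,::-1])
E
```

```text
now [0.5339 0.0675 0.0908] shift [-0.0004 -0.0017  0.0007] rot [-0.    0.21 -0.01] j [-0.27  0.48  0.07  1.96 -0.05  0.7  -1.76] F [ 0.4  0.6 -0.1]
```

View pics/w11.png

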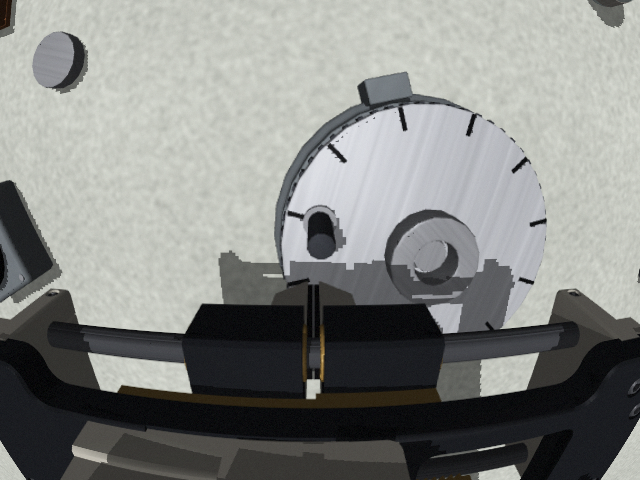

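Fourth click seated: post at (320,235), ahead of the finger with a gap. Backing off, lifting, then going to the big button.

Request:
arm_command:
  plan:
    - [[0.006,0,0],[0,0,0]]
    - [[0.008,-0.02,0],[0,0,0]]
    - [[0.008,-0.05,0],[0,0,0]]
    - [[0.008,-0.07,-0.03],[0,0,0]]
    - [[0.008,-0.07,-0.07],[0,0,0]]

```text
clock: 13.05
position: [0.5284, 0.1365, 0.1637]
ee_rot: [-0.026, -2.215, 2.214]
force: [0.6, 1.7, -0.5]
width: 0.005
```

Request:
arm_command:
  plan:
    - [[-0.004,0,-0.045],[0,0,0]]
    - [[-0.008,0,-0.09],[0,0,0]]
    - [[-0.012,0,-0.13],[0,0,0]]
    - [[-0.016,0,-0.165],[0,0,0]]
    - [[-0.019,0,-0.185],[0,0,0]]

```text
clock: 13.55
position: [0.5471, 0.3262, 0.1605]
ee_rot: [-0.011, -2.217, 2.215]
force: [0.8, -0.4, 0.0]
width: 0.007
```

Request:
arm_command:
  plan:
    - [[0,0,0],[0,0,0]]
    - [[0,0,0],[0,0,0]]

```text
clock: 13.75
position: [0.5478, 0.3221, 0.1603]
ee_rot: [-0.014, -2.214, 2.215]
force: [1.1, -1.2, 1.5]
width: 0.008
```

```bash
python3 - <<'E'
from ov import *
rel(np.array([.5455,.3235,.057+.022]),R.from_rotvec(observe()["ee_rot"]).as_matrix())
p=get_image("top");overlay(p,(.549,.0065),np.radians(193-120),(.5455,.3235),"pics/ov_t5.png",(140,370,205,310),3.4)
p=get_image("side");overlay(p,(.549,.0065),np.radians(193-120),(.5455,.3235),"pics/ov_s5.png",(200,420,205,425),2.7)
E
```

```text
now [0.5478 0.3221 0.1603] shift [ 0.0023  0.0813 -0.0014] rot [0. 0. 0.] j [-0.65  0.53  0.05  1.65 -0.03  0.96 -2.17] F [ 1.1 -1.2  1.5]
```

View pics/ov_s5.png

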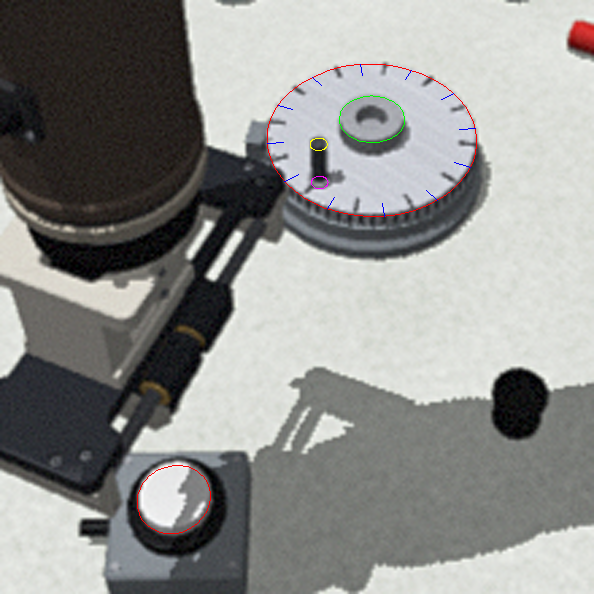

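View pics/ov_t5.png

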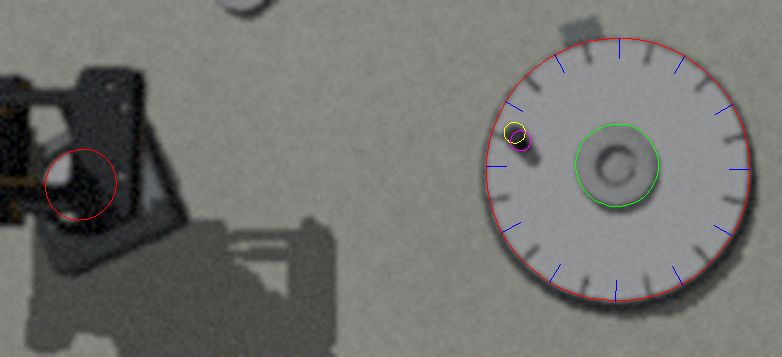

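Four clicks confirmed: the post is at the predicted 120° spot, (319,165) in side and (517,137) in top, and the ring is central. Pressing the big button.

Request:
arm_command:
  plan:
    - [[0.001,0.03,-0.0007],[0,0,0]]
    - [[0.0023,0.055,-0.0014],[0,0,0]]
    - [[0.0023,0.07,-0.0014],[0,0,0]]
    - [[0.0023,0.078,-0.0014],[0,0,0]]
    - [[0.0023,0.08,-0.0014],[0,0,0]]

```text
clock: 14.35
position: [0.5461, 0.323, 0.0802]
ee_rot: [-0.015, -2.213, 2.215]
force: [0.6, 0.2, 0.4]
width: 0.003
```

```bash
python3 - <<'E'
from ov import *
rel(np.array([.5455,.3235,.046+.022]),R.from_rotvec(observe()["ee_rot"]).as_matrix())
p=get_image("side");cv2.imwrite("pics/s6.png",cv2.resize(p["color"][320:430,200:320],None,fx=5,fy=5,interpolation=2)[:,:,::-1])
E
```

```text
now [0.5461 0.323  0.0802] shift [ 0.0006  0.0122 -0.0005] rot [0. 0. 0.] j [-0.64  0.62  0.04  1.72 -0.03  0.8  -2.18] F [0.6 0.2 0.4]
```

View pics/s6.png

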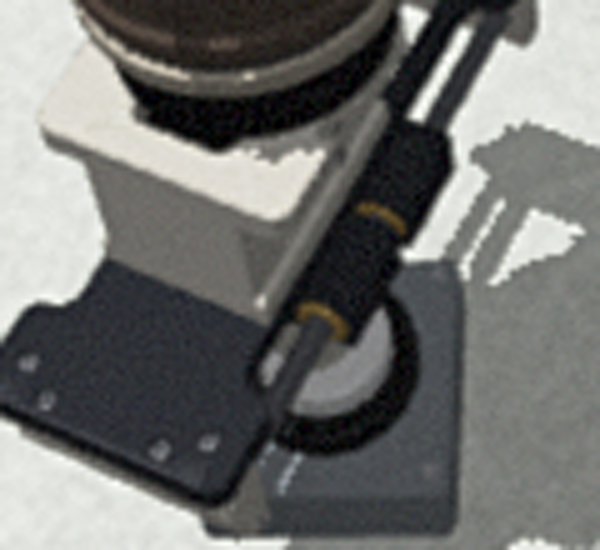

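Request:
arm_command:
  plan:
    - [[0,0.003,0],[0,0,0]]
    - [[0,0.005,0],[0,0,0]]
    - [[0,0.007,0],[0,0,0]]
    - [[0,0.009,0],[0,0,0]]

```text
clock: 14.8
position: [0.5469, 0.3242, 0.0724]
ee_rot: [-0.017, -2.216, 2.214]
force: [1.5, 0.1, 3.1]
width: 0.003
```

Request:
arm_command:
  plan:
    - [[0,0.001,0],[0,0,0]]
    - [[0,0.002,0],[0,0,0]]
    - [[0,0.003,0],[0,0,0]]

```text
clock: 15.1
position: [0.5471, 0.3243, 0.0717]
ee_rot: [-0.018, -2.217, 2.214]
force: [-7.9, -5.5, 34.7]
width: 0.005
```

Request:
arm_command:
  plan:
    - [[0,-0.002,0],[0,0,0]]

```text
clock: 15.2
position: [0.5469, 0.3242, 0.0726]
ee_rot: [-0.018, -2.217, 2.214]
force: [2.0, 0.6, 4.2]
width: 0.007
```

```bash
python3 - <<'E'
from ov import *
s=observe();print(s["position"],s["force"],s["ft_torque"])
p=get_image("side");cv2.imwrite("pics/s7.png",cv2.resize(p["color"][320:430,200:320],None,fx=5,fy=5,interpolation=2)[:,:,::-1])
p=get_image("wrist");cv2.imwrite("pics/w7b.png",p["color"][:,:,::-1])
E
```

```text
[0.5469182  0.32415671 0.07262044] [2.04642201 0.61508039 4.16952838] [-0.02993527 -0.24795377  0.03558778]
```

View pics/s7.png

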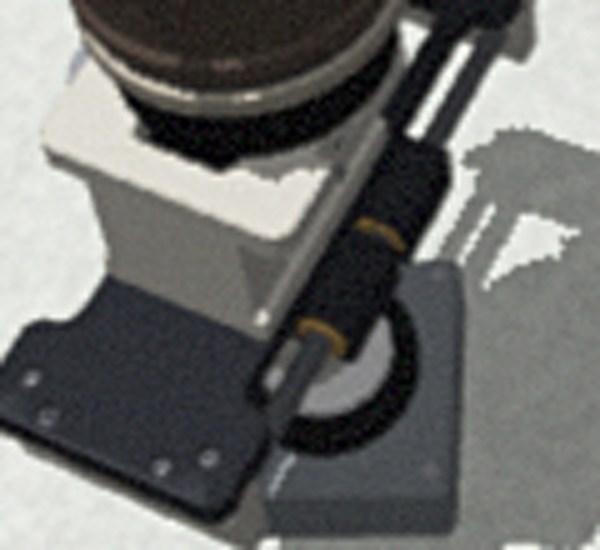

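View pics/w7b.png

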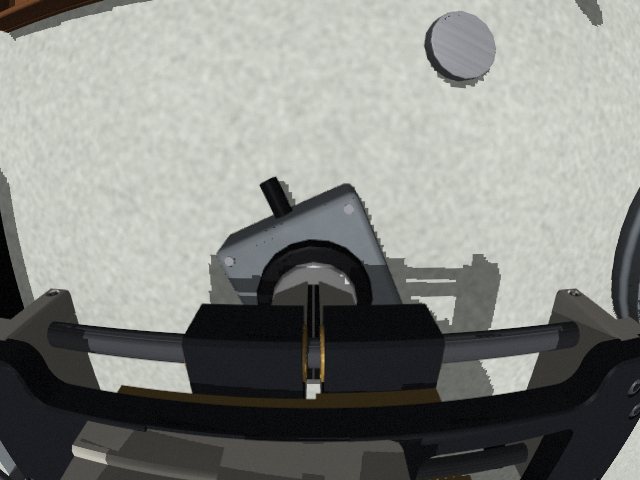

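The cap is visibly lower and the tip sits inside it. To confirm it bottomed, I'll release slowly and note where the force vanishes.

Request:
arm_command:
  plan:
    - [[0,-0.001,0],[0,0,0]]

```text
clock: 15.4
position: [0.5469, 0.3242, 0.0727]
ee_rot: [-0.017, -2.217, 2.214]
force: [2.1, 0.2, 4.6]
width: 0.005
```

Request:
arm_command:
  plan:
    - [[0,-0.0015,0],[0,0,0]]

```text
clock: 15.5
position: [0.5469, 0.3242, 0.0739]
ee_rot: [-0.017, -2.216, 2.214]
force: [1.9, 0.7, 3.4]
width: 0.007
```

Request:
arm_command:
  plan:
    - [[0,-0.0015,0],[0,0,0]]

```text
clock: 15.6
position: [0.5466, 0.3241, 0.0752]
ee_rot: [-0.017, -2.216, 2.214]
force: [1.8, 0.9, 2.3]
width: 0.008
```

Request:
arm_command:
  plan:
    - [[0,-0.0015,0],[0,0,0]]

```text
clock: 15.7
position: [0.5461, 0.324, 0.0764]
ee_rot: [-0.015, -2.215, 2.214]
force: [1.4, 0.8, 1.7]
width: 0.003
```

Request:
arm_command:
  plan:
    - [[0,-0.0015,0],[0,0,0]]

```text
clock: 15.8
position: [0.5458, 0.3238, 0.0776]
ee_rot: [-0.015, -2.214, 2.215]
force: [0.6, 0.1, 1.5]
width: 0.005
```

Request:
arm_command:
  plan:
    - [[0,-0.0015,0],[0,0,0]]

```text
clock: 15.9
position: [0.5455, 0.3237, 0.0789]
ee_rot: [-0.014, -2.213, 2.215]
force: [0.5, 0.1, 0.5]
width: 0.007
```

Request:
arm_command:
  plan:
    - [[0,-0.0015,0],[0,0,0]]

```text
clock: 16.0
position: [0.5453, 0.3235, 0.0802]
ee_rot: [-0.013, -2.213, 2.215]
force: [-0.8, -0.7, 0.6]
width: -0.0
```

Spring force ran from 4.6 N at the stop to zero over about 6 mm, so that was a full press. Lifting clear for the last check.

Request:
arm_command:
  plan:
    - [[0,-0.03,0],[0,0,0]]
    - [[0,-0.07,0],[0,0,0]]
    - [[0,-0.11,0],[0,0,0]]
    - [[0,-0.15,0],[0,0,0]]
    - [[0,-0.15,0],[0,0,0]]

```text
clock: 16.5
position: [0.5481, 0.3252, 0.2366]
ee_rot: [-0.023, -2.224, 2.212]
force: [0.1, 0.2, -0.4]
width: 0.006
```

```bash
python3 - <<'E'
from ov import *
print(observe()["position"],observe()["clock"])
p=get_image("side");cv2.imwrite("pics/s9.png",p["color"][:,:,::-1])
overlay(p,(.549,.0065),np.radians(193-120),(.5455,.3235),"pics/ov_s9.png",(200,420,205,425),2.7)
p=get_image("top");cv2.imwrite("pics/t9.png",p["color"][:,:,::-1])
E
```

```text
[0.54812873 0.3251998  0.23656018] 16.5
```

View pics/ov_s9.png

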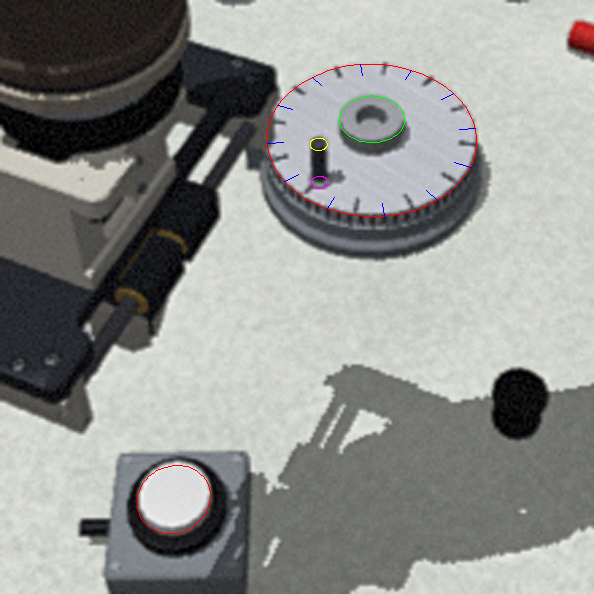

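View pics/t9.png

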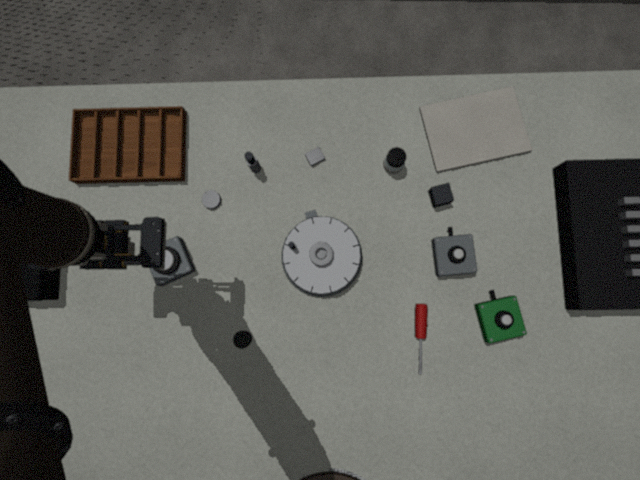

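The post is at the four-click stop, (293,246) in the top view. The ring is central, the big button is back up, and everything else is where it was.

```bash
python3 -c "
from cell import *
print(sign_off())"
```

```text
the job is handed in; nothing more can be done
None
```

I turned the dial clockwise by four clicks, then pressed the big button fully once and released it. The job was handed in at about 16.6 s on the robot's clock.

- **Dial:** I pushed the post with the closed fingertips, with about 3 N of sideways push. I checked the dial after each click. In the last pictures the post and marks match the 120° stop, and the ring gauge is still in the middle of the dial.
- **Big button:** On release, the spring force fell from about 4.6 N to nothing over roughly 6 mm, which matches a full press. In the last side picture the cap is back up.
- **Everything else:** The last top picture shows the other objects where they started. I did not go near the small button or its green look-alike.

Two readings disagreed with what I expected:
- **Force at the button:** pushing about 3 mm past the button's stop gave a brief 34.7 N through the fingertips. I backed off at once; this is under the 40 N limit.
- **Height:** the measured tool height read about 3 mm higher at the button's stop than the given sizes imply, so I relied on the force and the length of travel instead.

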